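Dispense walnuts and ease the lid shut

TASK

Let the three walnuts out of the dispenser into the navy bowl: with your fingertips press the lever's orange paddle all the way down so that the linked lid opens, and hold it there until all the walnuts have rolled out. Then ease the lever slowly back up, keeping your fingers on it, so that the lid comes fully shut without slamming, and move clear. Do not touch the lid or the walnuts, do not pick anything up, and leave the bowl, cereal container, scoop and mug where they stand.

Things in the scene. Friction and masses are not known exactly. Their poses are not given: they have to be found in the camera images.
- dispenser: Walnut dispenser fixed to the bar: sloping clear acrylic chute (46 mm wide) on steel posts and a dark base 100 x 170 mm. Origin: centre of the base's underside, z up. Chute, rod and lever lie along its y axis: the mouth with the orange lid at the -y end (mouth floor at y = -90, z = 95 mm), the lever with its paddle sticks out at the +y end. About 240 mm high, the raised paddle 250 mm.
- paddle (a point): Centre of the top face of the orange paddle (40 mm across, 36 mm along the lever, 8 mm thick) at the end of the black lever. Moves with the lever. At rest it is about 243 mm above the bar and 199 mm from the dispenser's origin along its +y; nothing taller than 100 mm stands under or near it. At rest its face slopes 0.35 rad (outer edge higher); fully pressed it slopes 0.35 rad the other way.
- lever_pivot (a point): Axis of the lever, 190 mm above the bar, 75 mm from the dispenser's origin along +y; the axis is the dispenser's x axis. The paddle's underside is 135 mm from it.
- lever (a joint): Angle of the lever in rad: 0 at rest (paddle up), 0.7 at its stop (paddle about 92 mm lower). A spring returns it: the paddle needs about 2.5 N to start and 5 N to hold fully down. Let go, it flies back at several rad/s and the lid slams.
- lid (a joint): Angle of the orange lid in rad: 0 shut over the mouth, 0.7 wide open (swung outward and up). A copper rod links it to the lever, so it has the same angle as the lever. The walnuts start to pass before it is fully open.
- bowl: Navy ceramic bowl, rim diameter 150 mm, height 62 mm, loose, standing below the mouth to catch the walnuts. Origin: centre of its underside.
- walnut1: Walnut, a brown ball of 30 mm diameter, number 1 from the lid in the chute. Origin: its centre. With the lid open the walnuts roll into the bowl by themselves within about 2 s and may go on rolling about in it.
- walnut2: Walnut, a brown ball of 30 mm diameter, number 2 from the lid in the chute. Origin: its centre. With the lid open the walnuts roll into the bowl by themselves within about 2 s and may go on rolling about in it.
- walnut3: Walnut, a brown ball of 30 mm diameter, number 3 from the lid in the chute. Origin: its centre. With the lid open the walnuts roll into the bowl by themselves within about 2 s and may go on rolling about in it.
- cereal: Closed clear acrylic cereal container with a white top, 96 x 136 x 200 mm, loose; bystander. Origin: centre of its underside.
- scoop: Aluminium scoop, 200 mm long, 35 mm high, lying on the bar; bystander. Origin: on the bar where handle meets blade; blade to its +x.
- mug: White mug, 82 mm diameter, 92 mm high, handle to its +y; bystander. Origin: centre of its underside.
Not all that is in view belongs to the job. Of the things like the bowl, leave any that is turquoise; of the rest the smaller one is meant.

How it is judged:
By the outcome, as a careful person would: the job done as asked, in the order asked, and still so for the second after the job is handed in, with the robot touching nothing.
It also fails if it takes over 38 s, if anything falls off the work surface, if the arm or the gripper's body presses on something with over 40 N, if the wrist force passes 120 N, or if a joint passes its speed limit or range.

ROBOT

A 6-joint arm with a two-finger parallel gripper is mounted at the origin on the work surface. World frame = base frame: x ahead of the robot, y to its left, z up, the work surface at z = 0. Lengths are in m, angles in rad, forces in N, time in s.
With the tool pointing down it reaches from about 0.325 to 1 m from the base axis. Payload 5.1 kg.
Tool frame: the origin (TCP) lies midway between the tips of the shut fingers; the grasp point (between the pads) lies robot.grip_depth behind it (robot.grip_depth is the distance from the TCP to the grasp point, in m); z points along the fingers, y is the line along which they close (so a half turn about z gives the same grasp; the last joint's range is limited). The gripper opens to 85 mm and grips with 20 to 120 N. Pads are 22 mm wide; open, the fingers measure 114 mm over their backs; the gripper's body (76 mm by 85 mm) begins 54 mm behind the grasp point. The pads swing forward as they close: fully open they stand 13 mm farther back than shut.
Start: joints at [1.137, 0.124, 1.65, -0, 1.367, -0.083], TCP at [0.223, 0.61, 0.231] pointing down, gripper open.
Joint ranges: [-2.61, 2.61], [-1.02, 2.33], [0.03, 2.71], [-1.35, 4.49], [0.32, 2.68], [-2.91, 2.91]. Speed limits (rad/s): [2.57, 2.57, 3.14, 3.14, 3.14, 3.14].

INTERFACE

Orientations are given as a unit quaternion [x, y, z, w].
In Python, from workcell import robot gives the robot as it stands. The module is installed in compiled form; this text tells all that it offers.
- The arm moves only by the tool arm_command, never from a script. Its argument "targets" is text: rows parted by semicolons, each of 7 numbers parted by spaces: the shift along the tool's x, y, z each as a share of 200 mm, from -1 to 1, then the turn, a rotation vector about the tool's x, y, z each as a share of 360 degrees, from -1 to 1, then the opening, from -1 (shut) to 1 (fully open). In form: tx ty tz wx wy wz claw; .... A call has 1 to 20 rows; each row is the pose to reach, as a shift and turn from the pose commanded when the call began, along the tool's axes at that moment, turning the shorter way round; what a row does not reach only later rows make up. A row lasts 1/12 s, in which the tool goes at most 41.7 mm and 7.16 degrees, less where a joint would pass 70% of its speed; a pose out of reach is approached as far as the arm can. A call with a number of a shift or a turn outside -1 to 1 is refused whole. A call with a gripper value outside its range is refused whole. The fingers move at their own pace and stop on an object; the grip force is fixed at half the most. Time passes only in rows, so rows that repeat a pose let the fingers close. It gives the time, the measured TCP pose, the force, the opening and the grip force at its end, in the units of the state.
- robot.observe(): the state, without advancing time (a new reading comes with each control period).
- robot.grab_frame(name): name is "scene" or "top"; returns the picture (400x640x3 uint8, red, green, blue); there is no depth.
- robot.camera_info(name): a dict with "fov_y" (degrees; the focal length in pixels is half the picture's height over the tangent of half this angle, whatever the lens; pixels are square), "cx", "cy" (the principal point, pixels), "xyz" and "orientation" of the camera in the world. Camera axes: x right, y down, z forward; pixel columns grow to the right and rows downward; lengths in m; the calibration is good to about 2 mm. A picture is of the moment at which its call begins. camera_info takes no time and is no camera call.
- robot.finish_job(): hands the job in; it is judged then, once.
Trained networks look in the newest picture that a camera, given by its name, has taken for a name from the list of things; names that differ only in an ending like _2 or _b are one class to them, and where a whole thing is asked for, a point or a joint stands for the part that bears it (a point fixed in the world has none). Each returns a list of dicts, best first, with "conf" (0 to 1); they miss things now and then, are a little off and sometimes report something else, mostly with a low value. They report only what shows in the picture. A call takes as long as a camera call. They do not tell look-alikes from the thing itself.
- robot.boxes_of(label, camera): "pixel" ([column, row] in pixels, amid what is visible of it).
The state is a dict: "t": time; "joint_pos": joint angles; "joint_velocities": joint speeds; "tau": joint torques, N m; "ee_pos": TCP position; "eef_rot": TCP orientation; "contact_force": force on the tool from outside, world axes, zero at the start; "torque": the same for the moment, N m; "opening": finger opening in m; "grip_force": force on a finger pad.
Only numpy, scipy, OpenCV 4.12 (cv2) and the standard library are available. Lean on these libraries where they do the work, as an engineer would, in place of code of your own. Each camera call takes 0.05 s, during which the arm holds its last target. There are 200 camera calls.

## Working session

There is one attempt and no reset: what is moved stays moved. The work goes in short steps, Python scripts to look and compute and a tool call to move; the robot and the scene stay as the last step left them, time stands still between calls to the robot, and variables do not carry over. Pictures are saved under pics/ and viewed, at most 10 in all, crops included, and the job is handed in when it is done.

Besides the shell and the picture viewer there is one more tool, called after ">>>" as a command line: name --argument value ..., lists and objects as JSON in quotes. arm_command: Moves the arm, as the interface text tells. Its arguments: {"type":"object","properties":{"targets":{"type":"string"}},"required":["targets"]}

```bash
mkdir -p pics; python3 - <<'E'
from workcell import robot
import cv2
for c in("scene","top"):
    f=robot.grab_frame(c); cv2.imwrite(f"pics/{c}0.png",cv2.cvtColor(f,cv2.COLOR_RGB2BGR)); print(c,robot.camera_info(c))
    for l in("dispenser","paddle","lever_pivot","lid","bowl","mug"):
        print(l,[(d["pixel"],round(d["conf"],2)) for d in robot.boxes_of(l,c)[:4]])
print(robot.observe(),robot.grip_depth)
E
```

```text
scene {'fov_y': 56.04825192070917, 'cx': 313.4485841105071, 'cy': 200.4408601703696, 'xyz': array([ 1.37068736, -0.23509547,  0.79309354]), 'orientation': array([ 0.69942745,  0.55704941, -0.27007327, -0.3571521 ])}
dispenser [([325.7, 212.6], 0.73)]
paddle [([369.3, 174.4], 0.79)]
lever_pivot [([323.8, 209.1], 0.8)]
lid []
bowl [([265.4, 192.9], 0.9), ([267.1, 230.6], 0.74), ([283.3, 301.0], 0.68)]
mug []
top {'fov_y': 44.10552364269428, 'cx': 318.5624526789825, 'cy': 199.96438467647855, 'xyz': array([ 0.3754269 , -0.00422248,  1.39306886]), 'orientation': array([ 0.70782764, -0.70324508,  0.04624519, -0.04783075])}
dispenser [([310.5, 205.8], 0.98)]
paddle [([244.2, 201.6], 0.61), ([380.3, 209.2], 0.55)]
lever_pivot [([311.6, 204.9], 0.68), ([358.6, 203.5], 0.65)]
lid [([359.2, 206.9], 0.64)]
bowl [([380.7, 210.0], 0.87), ([377.5, 112.6], 0.84), ([371.8, 291.5], 0.6)]
mug [([165.9, 256.6], 0.69)]
{'t': 0.7, 'joint_pos': array([ 1.13738155e+00,  1.23734170e-01,  1.65031460e+00,  2.05443519e-05,
        1.36749796e+00, -8.26038186e-02]), 'joint_velocities': array([-0.00017158, -0.00068996,  0.00077223,  0.00093551,  0.00141667,
        0.00198964]), 'tau': array([-2.46570293e-03, -4.23458612e+01, -3.65655327e+01, -2.32491075e-04,
        6.50529437e-04,  9.99807554e-06]), 'ee_pos': array([0.22339562, 0.61038628, 0.23135621]), 'eef_rot': array([ 1.74509452e-01,  9.84655498e-01,  2.47716263e-05, -3.86807671e-06]), 'contact_force': array([ 0.10293519, -0.02814575, -0.15855947]), 'torque': array([-0.01045582,  0.00361786, -0.00916642]), 'grip_force': 0.0, 'opening': 0.08525896530659285} 0.0187
```

View pics/scene0.png

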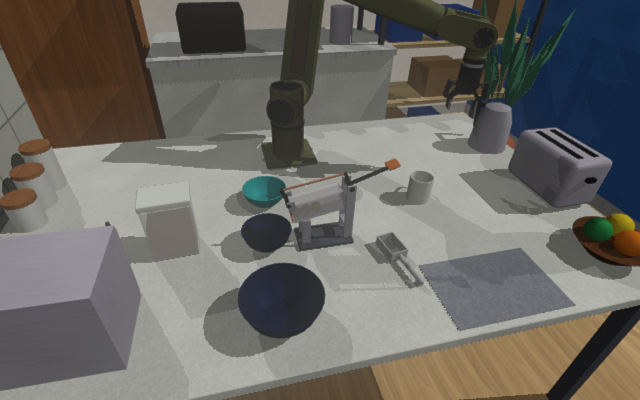

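View pics/top0.png

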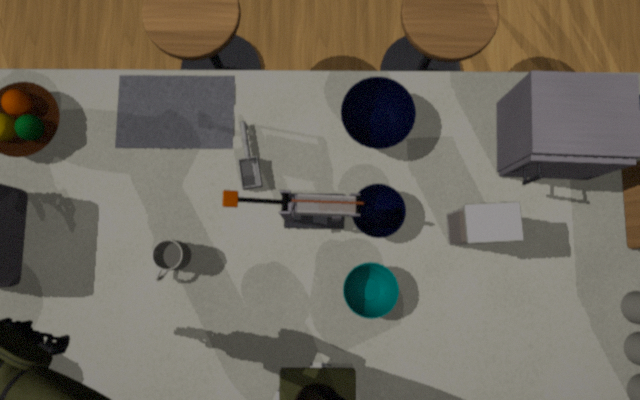

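The scene view shows the paddle at (393,164) and the top view shows it at (230,199). The look-alikes in the top view are bowls: small navy (378,210), large navy (378,112) and turquoise (371,291). I choose the small navy bowl under the mouth, and there is only one dispenser and one paddle. The other orange items are fruit at (16,102) and the lid at about (360,203).

```bash
cat >h.py <<'E'
import numpy as np, cv2
from workcell import robot
from scipy.spatial.transform import Rotation as R
def ray(c,p):
    i=robot.camera_info(c); f=200/np.tan(np.radians(i["fov_y"]/2))
    d=R.from_quat(i["orientation"]).apply([(p[0]-i["cx"])/f,(p[1]-i["cy"])/f,1]); return np.array(i["xyz"]),d
def at_z(c,p,z):
    o,d=ray(c,p); return o+d*(z-o[2])/d[2]
def tri(pa,pb):
    o1,d1=ray("scene",pa);o2,d2=ray("top",pb)
    s=np.linalg.lstsq(np.c_[d1,-d2],o2-o1,rcond=None)[0]; a=o1+s[0]*d1;b=o2+s[1]*d2
    return (a+b)/2,np.linalg.norm(a-b)
def orange(img,box):
    x0,y0,x1,y1=box; h=cv2.cvtColor(img[y0:y1,x0:x1],cv2.COLOR_RGB2HSV)
    m=cv2.inRange(h,(4,150,90),(18,255,255)); n,_,st,ce=cv2.connectedComponentsWithStats(m)
    return [(ce[k]+[x0,y0],st[k]) for k in np.argsort(-st[1:,4])[:2]+1]
E
python3 - <<'E'
from h import *
S=cv2.cvtColor(cv2.imread("pics/scene0.png"),4);T=cv2.cvtColor(cv2.imread("pics/top0.png"),4)
s=orange(S,(370,145,420,185));t=orange(T,(210,180,255,225));print(s,t)
print(tri(s[0][0],t[0][0]), at_z("top",t[0][0],.241))
print("lid",orange(T,(330,185,380,225)))
c=cv2.resize(cv2.cvtColor(T,4)[170:250,210:410],None,fx=4,fy=4,interpolation=2)
d=cv2.resize(cv2.cvtColor(S,4)[150:260,230:410],(800,489),interpolation=2)
cv2.imwrite("pics/crop.png",cv2.resize(np.vstack([c[:, :800],d[:489]]),(590,596)))
cv2.imwrite("pics/c1.png",c)
E
```

```text
[(array([392.21176471, 163.85882353]), array([16, 14, 14, 11, 85], dtype=int32))] [(array([229.77419355, 198.20737327]), array([ 13,  11,  15,  16, 217], dtype=int32))]
(array([0.53262809, 0.20819024, 0.240475  ]), np.float64(3.3480825061134266e-05)) [0.5325627  0.20810945 0.241     ]
lid [(array([356.75, 202.5 ]), array([26, 17,  3,  2,  4], dtype=int32)), (array([352., 202.]), array([22, 17,  1,  1,  1], dtype=int32))]
```

View pics/crop.png

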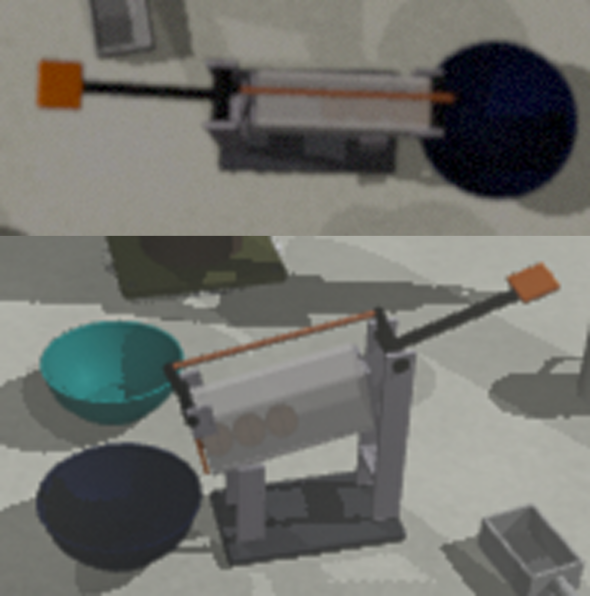

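The crop confirms the choice: one orange paddle, lever to the post, rod to the lid, three walnuts behind it, and the small navy bowl below the mouth. Next I work out the approach rows.

```bash
cat >>h.py <<'E'
import json
def setup():
    P=np.array([.5326,.2081,.2435]); q=at_z("top",[282.9,202.2],.195); u=(P-q)*[1,1,0]; u/=np.linalg.norm(u)
    piv=P-.124*u; piv[2]=.19
    return u,piv
def pose(a,h):
    u,piv=setup(); t=.35-a; z=np.array([0,0,1.])
    n=np.cos(t)*z-np.sin(t)*u; y=np.cos(t)*u+np.sin(t)*z
    return piv+.135*y+(.008+h)*n, R.from_matrix(np.c_[np.cross(y,-n),y,-n])
def rel(p0,r0,p,r):
    return np.r_[r0.inv().apply(p-p0)/.2,(r0.inv()*r).as_rotvec()/(2*np.pi)]
def app(p0,r0,v):
    return p0+r0.apply(np.array(v[:3])*.2), r0*R.from_rotvec(np.array(v[3:6])*2*np.pi)
def now():
    s=robot.observe(); return s["ee_pos"],R.from_quat(s["eef_rot"])
E
python3 - <<'E'
from h import *
u,piv=setup();print(u,piv)
for rows in [([282.9,202.2],.195)]: pass
for px,z in(((357.0,202.8),.20),((291.4,200.5),.235)): print(at_z("top",px,z))
p0,r0=now();p,r=pose(0,.06);print(p,r.as_matrix().round(3))
print(rel(p0,r0,p,r).round(4), (p-p0))
E
```

```text
[0.02293841 0.99973688 0.        ] [0.52975564 0.08413263 0.19      ]
[ 0.52883817 -0.09468528  0.2       ]
[0.52883431 0.06316565 0.235     ]
[0.53212972 0.18760366 0.30016855] [[-1.     0.022  0.008]
 [ 0.023  0.939  0.343]
 [-0.     0.343 -0.939]]
[-2.1761 -1.4546 -0.3442 -0.0552  0.0091 -0.0516] [ 0.3087341  -0.42278262  0.06881233]
```

>>> arm_command --targets "-0.3 -0.2 -0.35 0 0 -0.02 -1;-1 -0.67 -0.4 -0.02 0 -0.05 -1;-1 -0.67 -0.4 -0.02 0 -0.05 -1;-1 -0.67 -0.4 -0.02 0 -0.05 -1;-1 -0.67 -0.4 -0.02 0 -0.05 -1;-1 -0.67 -0.4 -0.02 0 -0.05 -1;-1 -0.67 -0.4 -0.02 0 -0.05 -1;-1 -0.67 -0.4 -0.02 0 -0.05 -1;-1 -0.67 -0.4 -0.02 0 -0.05 -1;-1 -0.67 -0.4 -0.02 0 -0.05 -1"

```text
t: 1.53
ee_pos: [0.3644, 0.4165, 0.3106]
eef_rot: [0.018, 0.998, 0.061, 0.01]
contact_force: [-0.2, -0.2, -0.2]
opening: -0.0001
grip_force: 0.0
```

```bash
python3 - <<'E'
from h import *
p0,r0=now();p,r=pose(0,.06);print(p0,rel(p0,r0,p,r).round(4),robot.observe()["opening"])
E
```

```text
[0.36437921 0.41649496 0.31064072] [-0.8787 -1.1131 -0.0688 -0.0361  0.0034 -0.0014] -0.00012934069728835654
```

>>> arm_command --targets "-0.88 -0.98 -0.1 -0.035 0.003 -0.001 -1;-0.88 -0.98 -0.1 -0.035 0.003 -0.001 -1;-0.88 -0.98 -0.1 -0.035 0.003 -0.001 -1;-0.88 -0.98 -0.1 -0.035 0.003 -0.001 -1;-0.88 -0.98 -0.1 -0.035 0.003 -0.001 -1;-0.88 -0.98 -0.1 -0.035 0.003 -0.001 -1;-0.88 -0.98 -0.1 -0.035 0.003 -0.001 -1;-0.88 -0.98 -0.1 -0.035 0.003 -0.001 -1;-0.88 -0.98 -0.1 -0.035 0.003 -0.001 -1;-0.88 -0.98 -0.1 -0.035 0.003 -0.001 -1;-0.88 -0.98 -0.1 -0.035 0.003 -0.001 -1"

```text
t: 2.45
ee_pos: [0.5326, 0.2142, 0.3103]
eef_rot: [0.012, 0.985, 0.171, 0.003]
contact_force: [-0.5, -0.5, -0.4]
opening: 0.0
grip_force: 0.0
```

```bash
python3 - <<'E'
from h import *
p0,r0=now()
for h in(.03,.004): print(rel(p0,r0,*pose(0,h)).round(4))
E
```

```text
[-4.000e-04 -1.414e-01  1.530e-01 -1.000e-03  4.000e-04 -1.000e-04]
[-1.000e-04 -1.406e-01  2.830e-01 -1.000e-03  4.000e-04 -1.000e-04]
```

>>> arm_command --targets "0 -0.14 0.12 0 0 0 -1;0 -0.14 0.15 0 0 0 -1;0 -0.14 0.18 -0.001 0 0 -1;0 -0.14 0.22 -0.001 0 0 -1;0 -0.14 0.25 -0.001 0 0 -1;0 -0.14 0.25 -0.001 0 0 -1;0 -0.14 0.25 -0.001 0 0 -1"

```text
t: 3.03
ee_pos: [0.5336, 0.2035, 0.2542]
eef_rot: [0.013, 0.985, 0.174, 0.004]
contact_force: [0.1, -0.1, 0.1]
opening: -0.0
grip_force: 0.0
```

```bash
python3 - <<'E'
from h import *
f=cv2.cvtColor(robot.grab_frame("scene"),4);g=cv2.cvtColor(robot.grab_frame("top"),4)
c=cv2.resize(f[100:220,300:460],(640,480),interpolation=2)
d=cv2.resize(g[165:235,200:300],(640,448),interpolation=2)
cv2.imwrite("pics/near.png",cv2.resize(np.vstack([c,d]),(410,594)))
p0,r0=now();s=robot.observe();print(s["t"],s["contact_force"])
for a,h in((0,0),(0,-.001)): print(rel(p0,r0,*pose(a,h)).round(4))
E
```

```text
3.1333 [ 0.58718593  0.07071715 -0.09420958]
[ 0.0078  0.0043  0.0603 -0.      0.0008 -0.0003]
[ 0.0079  0.0043  0.0653 -0.      0.0008 -0.0003]
```

View pics/near.png

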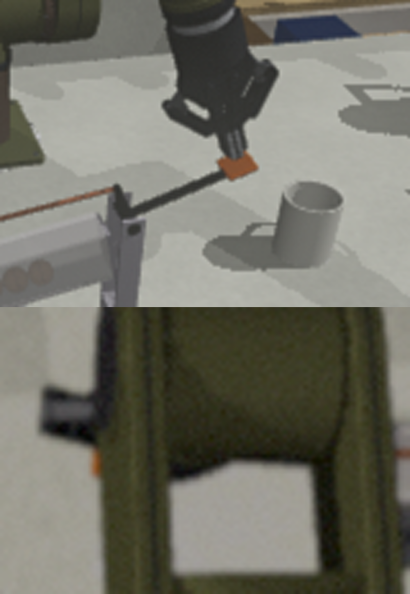

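The fingertips sit just above the paddle, near its centre at crop (235,160). Next I work out the press rows along the lever's arc.

```bash
python3 - <<'E'
from h import *
p0,r0=now()
for a in(0,.05,.1,.15,.2,.25,.3,.35,.4,.45,.5,.55,.6,.65): print(a,*rel(p0,r0,*pose(a,-.001)).round(3))
E
```

```text
0 0.008 0.004 0.065 -0.0 0.001 -0.0
0.05 0.008 0.005 0.099 0.008 0.001 -0.0
0.1 0.008 0.004 0.133 0.016 0.001 -0.0
0.15 0.008 0.002 0.167 0.024 0.001 -0.0
0.2 0.009 -0.002 0.2 0.032 0.001 -0.0
0.25 0.009 -0.008 0.233 0.04 0.001 -0.0
0.3 0.009 -0.016 0.266 0.048 0.001 -0.0
0.35 0.009 -0.025 0.299 0.056 0.001 -0.0
0.4 0.009 -0.035 0.331 0.064 0.001 -0.0
0.45 0.009 -0.048 0.362 0.072 0.001 -0.001
0.5 0.009 -0.062 0.393 0.08 0.001 -0.001
0.55 0.009 -0.077 0.423 0.088 0.001 -0.001
0.6 0.01 -0.094 0.453 0.095 0.001 -0.001
0.65 0.01 -0.112 0.481 0.103 0.001 -0.001
```

>>> arm_command --targets "0.008 0.004 0.05 0 0.001 0 -1;0.008 0.004 0.065 0 0.001 0 -1;0.008 0.005 0.1 0.008 0.001 0 -1;0.008 0.004 0.133 0.016 0.001 0 -1;0.008 0.002 0.167 0.024 0.001 0 -1;0.009 -0.002 0.2 0.032 0.001 0 -1;0.009 -0.008 0.233 0.04 0.001 0 -1;0.009 -0.016 0.266 0.048 0.001 0 -1;0.009 -0.016 0.266 0.048 0.001 0 -1"

```text
t: 3.88
ee_pos: [0.5321, 0.2189, 0.2019]
eef_rot: [0.012, 1.0, 0.023, -0.002]
contact_force: [0.4, -1.8, 2.1]
opening: 0.0001
grip_force: 1.5
```

```bash
python3 - <<'E'
from h import *
p0,r0=now();s=robot.observe();print(s["contact_force"],s["torque"])
for a in(.3,.35,.4,.45,.5,.55,.6,.65,.7,.72): print(a,*rel(p0,r0,*pose(a,-.001)).round(3))
E
```

```text
[ 0.36847159 -1.8314845   2.14880845] [-0.36230189 -0.04990634  0.08668507]
0.3 -0.004 -0.001 -0.009 -0.001 -0.001 -0.0
0.35 -0.004 -0.0 0.024 0.007 -0.001 -0.0
0.4 -0.004 -0.001 0.058 0.015 -0.001 -0.0
0.45 -0.004 -0.003 0.092 0.023 -0.001 -0.0
0.5 -0.004 -0.007 0.125 0.031 -0.001 -0.0
0.55 -0.004 -0.013 0.159 0.039 -0.001 -0.0
0.6 -0.005 -0.02 0.192 0.047 -0.001 -0.0
0.65 -0.005 -0.029 0.224 0.055 -0.001 -0.0
0.7 -0.005 -0.04 0.256 0.063 -0.001 -0.0
0.72 -0.005 -0.044 0.269 0.066 -0.001 -0.0
```

>>> arm_command --targets "0 0.001 0.033 0.008 0 0 -1;0 0 0.067 0.016 0 0 -1;0 -0.002 0.1 0.024 0 0 -1;0 -0.006 0.134 0.032 0 0 -1;0 -0.012 0.168 0.04 0 0 -1;0 -0.019 0.2 0.048 0 0 -1;0 -0.028 0.233 0.056 0 0 -1;0 -0.039 0.26 0.064 0 0 -1;0 -0.039 0.26 0.064 0 0 -1;0 -0.039 0.26 0.064 0 0 -1"

```text
t: 4.72
ee_pos: [0.5326, 0.2135, 0.1514]
eef_rot: [0.012, 0.984, -0.175, -0.004]
contact_force: [0.5, 1.0, 5.4]
opening: -0.0
grip_force: 2.1
```

```bash
python3 - <<'E'
from h import *
f=cv2.cvtColor(robot.grab_frame("scene"),4)
cv2.imwrite("pics/press.png",cv2.resize(f[140:270,230:430],(800,520),interpolation=2))
p0,r0=now();s=robot.observe();print(s["t"],s["contact_force"],p0)
for a,h in((.7,0),(.7,-.001),(.75,-.001)): print(a,*rel(p0,r0,*pose(a,h)).round(3))
E
```

```text
4.7667 [-0.20174756  0.9425862   3.58207599] [0.532597   0.21344713 0.1514313 ]
0.7 -0.001 0.001 0.001 -0.0 -0.001 -0.0
0.7 -0.001 0.001 0.006 -0.0 -0.001 -0.0
0.75 -0.001 0.002 0.039 0.008 -0.001 -0.0
```

View pics/press.png

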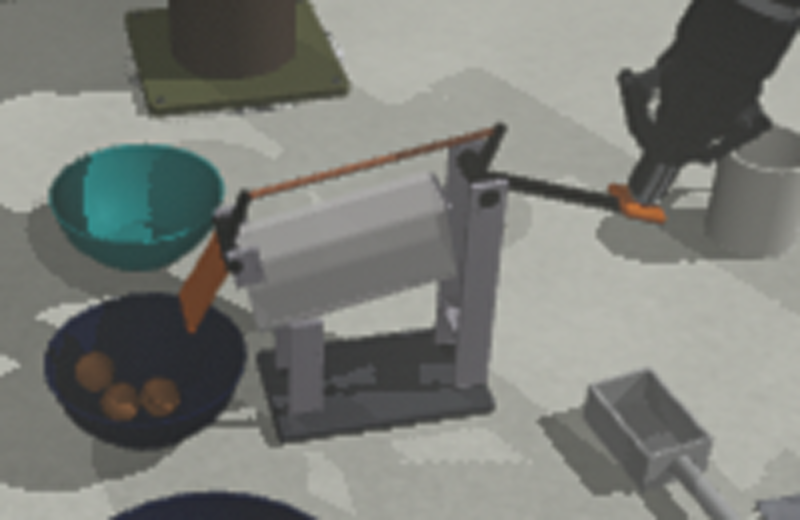

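The lid is wide open, and all three walnuts are already in the bowl at crop (95,370), (120,400) and (160,397). I'll press a bit further to be sure the lever is at its stop, and hold.

>>> arm_command --targets "0 0 0.01 0.001 0 0 -1;0 0 0.02 0.002 0 0 -1;0 0 0.02 0.002 0 0 -1;0 0 0.02 0.002 0 0 -1;0 0 0.02 0.002 0 0 -1;0 0 0.02 0.002 0 0 -1;0 0 0.02 0.002 0 0 -1;0 0 0.02 0.002 0 0 -1;0 0 0.02 0.002 0 0 -1;0 0 0.02 0.002 0 0 -1;0 0 0.02 0.002 0 0 -1;0 0 0.02 0.002 0 0 -1"

```text
t: 5.77
ee_pos: [0.5327, 0.2131, 0.1503]
eef_rot: [0.013, 0.984, -0.18, -0.003]
contact_force: [-5.6, 5.2, 14.1]
opening: 0.0003
grip_force: 7.6
```

```bash
python3 - <<'E'
from h import *
p0,r0=now()
for a in np.arange(.7,-.01,-.05): print(a.round(2),*rel(p0,r0,*pose(a,-.001)).round(3))
E
```

```text
0.7 0.0 0.001 -0.0 -0.002 -0.0 -0.0
0.65 0.0 -0.002 -0.034 -0.01 -0.0 -0.0
0.6 0.0 -0.007 -0.067 -0.018 -0.0 -0.0
0.55 0.0 -0.013 -0.101 -0.026 -0.0 -0.0
0.5 0.0 -0.021 -0.133 -0.034 -0.0 -0.0
0.45 0.0 -0.031 -0.166 -0.042 -0.0 -0.0
0.4 0.0 -0.042 -0.198 -0.05 -0.0 -0.0
0.35 0.0 -0.055 -0.229 -0.058 -0.0 -0.001
0.3 0.0 -0.069 -0.26 -0.066 -0.0 -0.001
0.25 0.0 -0.085 -0.289 -0.074 -0.0 -0.001
0.2 0.0 -0.102 -0.318 -0.082 -0.0 -0.001
0.15 0.0 -0.121 -0.346 -0.09 -0.0 -0.001
0.1 0.0 -0.141 -0.374 -0.097 -0.0 -0.001
0.05 0.0 -0.163 -0.4 -0.105 -0.0 -0.001
-0.0 0.0 -0.186 -0.425 -0.113 -0.0 -0.001
```

>>> arm_command --targets "0 0 -0.015 -0.003 0 0 -1;0 -0.001 -0.032 -0.006 0 0 -1;0 -0.002 -0.049 -0.01 0 0 -1;0 -0.004 -0.065 -0.014 0 0 -1;0 -0.007 -0.082 -0.018 0 0 -1;0 -0.01 -0.099 -0.022 0 0 -1;0 -0.013 -0.116 -0.026 0 0 -1;0 -0.017 -0.132 -0.03 0 0 -1;0 -0.021 -0.148 -0.034 0 0 -1;0 -0.026 -0.164 -0.038 0 0 -1;0 -0.031 -0.181 -0.042 0 0 -1;0 -0.036 -0.197 -0.046 0 0 -1;0 -0.042 -0.213 -0.05 0 0 -1;0 -0.048 -0.228 -0.054 0 0 -1;0 -0.055 -0.244 -0.058 0 0 -1;0 -0.062 -0.259 -0.062 0 0 -1;0 -0.069 -0.275 -0.066 0 0 -1;0 -0.069 -0.275 -0.066 0 0 -1"

```text
t: 7.27
ee_pos: [0.5323, 0.2178, 0.2038]
eef_rot: [0.014, 1.0, 0.025, -0.002]
contact_force: [1.1, 2.1, 4.3]
opening: 0.0003
grip_force: 1.7
```

```bash
python3 - <<'E'
from h import *
p0,r0=now();s=robot.observe();print(s["contact_force"])
for a in np.arange(.3,-.01,-.025): print(a.round(3),*rel(p0,r0,*pose(a,-.001)).round(4))
E
```

```text
[1.11434232 2.07697552 4.25286311]
0.3 -0.0027 0.0039 0.0006 0.0 -0.0006 -0.0007
0.275 -0.0026 0.0028 -0.0163 -0.004 -0.0006 -0.0007
0.25 -0.0026 0.0013 -0.0331 -0.0079 -0.0005 -0.0007
0.225 -0.0025 -0.0006 -0.0499 -0.0119 -0.0005 -0.0007
0.2 -0.0025 -0.003 -0.0666 -0.0159 -0.0005 -0.0007
0.175 -0.0024 -0.0057 -0.0833 -0.0199 -0.0005 -0.0007
0.15 -0.0024 -0.0089 -0.0999 -0.0239 -0.0005 -0.0007
0.125 -0.0023 -0.0125 -0.1164 -0.0278 -0.0005 -0.0007
0.1 -0.0023 -0.0165 -0.1328 -0.0318 -0.0005 -0.0007
0.075 -0.0023 -0.0209 -0.1491 -0.0358 -0.0005 -0.0007
0.05 -0.0022 -0.0257 -0.1653 -0.0398 -0.0005 -0.0007
0.025 -0.0022 -0.031 -0.1814 -0.0438 -0.0005 -0.0007
-0.0 -0.0022 -0.0366 -0.1973 -0.0477 -0.0005 -0.0007
```

>>> arm_command --targets "0 0.002 -0.016 -0.004 0 0 -1;0 0.001 -0.033 -0.008 0 0 -1;0 0 -0.05 -0.012 0 0 -1;0 -0.003 -0.067 -0.016 0 0 -1;0 -0.006 -0.083 -0.02 0 0 -1;0 -0.009 -0.1 -0.024 0 0 -1;0 -0.012 -0.116 -0.028 0 0 -1;0 -0.016 -0.133 -0.032 0 0 -1;0 -0.021 -0.149 -0.036 0 0 -1;0 -0.023 -0.157 -0.038 0 0 -1;0 -0.026 -0.165 -0.04 0 0 -1;0 -0.028 -0.173 -0.042 0 0 -1;0 -0.031 -0.181 -0.044 0 0 -1;0 -0.034 -0.189 -0.046 0 0 -1;0 -0.034 -0.189 -0.046 0 0 -1;0 -0.034 -0.189 -0.046 0 0 -1"

```text
t: 8.6
ee_pos: [0.5319, 0.2094, 0.2401]
eef_rot: [0.013, 0.986, 0.167, -0.0]
contact_force: [-0.9, -2.6, 1.8]
opening: -0.0001
grip_force: 1.1
```

```bash
python3 - <<'E'
from h import *
p0,r0=now();s=robot.observe();print(s["contact_force"])
for a,h in((0,-.001),(0,0),(0,.003)): print(a,h,*rel(p0,r0,*pose(a,h)).round(4))
E
```

```text
[-0.93380825 -2.60056913  1.81781594]
0 -0.001 -0.0035 0.0007 -0.0144 -0.0021 -0.0005 -0.0007
0 0 -0.0035 0.0006 -0.0194 -0.0021 -0.0005 -0.0007
0 0.003 -0.0035 0.0004 -0.0344 -0.0021 -0.0005 -0.0007
```

>>> arm_command --targets "0 0 -0.004 -0.001 0 0 -1;0 0 -0.008 -0.001 0 0 -1;0 0 -0.012 -0.002 0 0 -1;0 0 -0.015 -0.002 0 0 -1;0 0 -0.018 -0.002 0 0 -1;0 0 -0.021 -0.002 0 0 -1;0 0 -0.024 -0.002 0 0 -1;0 0 -0.027 -0.002 0 0 -1;0 0 -0.03 -0.002 0 0 -1;0 0 -0.033 -0.002 0 0 -1;0 0 -0.036 -0.002 0 0 -1;0 0 -0.039 -0.002 0 0 -1;0 0 -0.043 -0.002 0 0 -1;0 0 -0.048 -0.002 0 0 -1;0 0 -0.053 -0.002 0 0 -1;0 0 -0.053 -0.002 0 0 -1"

```text
t: 9.93
ee_pos: [0.5323, 0.2061, 0.2508]
eef_rot: [0.013, 0.985, 0.174, 0.001]
contact_force: [0.3, 0.3, 0.4]
opening: 0.0
grip_force: 0.0
```

>>> arm_command --targets "0 0 -0.1 0 0 0 -1;0 0 -0.2 0 0 0 -1;0 0 -0.4 0 0 0 -1;0 0 -0.5 0 0 0 -1;0.3 0.3 -0.5 0 0 0 -1;0.6 0.7 -0.5 0 0 0 -1;0.7 1 -0.5 0 0 0 -1;0.7 1 -0.5 0 0 0 -1;0.7 1 -0.5 0 0 0 -1;0.7 1 -0.5 0 0 0 -1;0.7 1 -0.5 0 0 0 -1;0.7 1 -0.5 0 0 0 -1"

```text
t: 10.93
ee_pos: [0.3957, 0.3646, 0.4146]
eef_rot: [0.011, 0.985, 0.174, 0.001]
contact_force: [1.1, 0.5, -0.4]
opening: -0.0002
grip_force: 0.0
```

```bash
python3 - <<'E'
from h import *
S=robot.grab_frame("scene");f=cv2.cvtColor(S,4);T=robot.grab_frame("top")
cv2.imwrite("pics/end.png",cv2.resize(f[140:270,230:430],(800,520),interpolation=2))
s=robot.observe();print(s["t"],s["contact_force"],s["ee_pos"],s["joint_velocities"].round(3))
print(orange(S,(370,145,420,185)),orange(T,(210,180,255,225)))
E
```

```text
11.0333 [-0.12766145  0.39530219 -0.04506901] [0.39693991 0.36287622 0.41279765] [-0.025  0.007  0.008  0.002 -0.001  0.003]
[(array([392.15662651, 163.78313253]), array([16, 14, 14, 11, 83], dtype=int32))] [(array([229.73394495, 198.36238532]), array([ 13,  11,  15,  16, 218], dtype=int32))]
```

View pics/end.png

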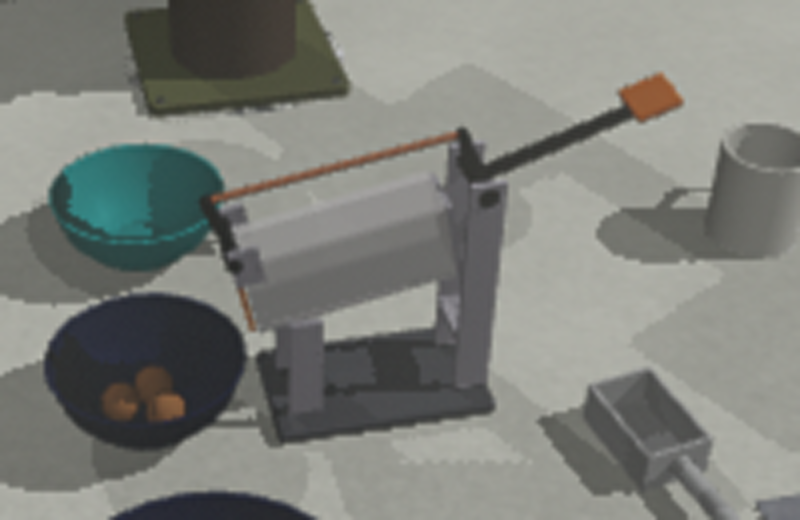

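The lid is shut, with its edge at crop (240,295). The paddle is back at its rest pixel, the three walnuts lie in the navy bowl, and the arm is clear, so I'm handing in.

```bash
python3 -c "
from workcell import robot
print(robot.finish_job())"
```

```text
the job is handed in; nothing more can be done
None
```

I pressed the lever to its stop and held it until all three walnuts were in the small navy bowl, then eased it back until the lid was shut, moved the arm clear, and handed the job in at about 11 s; no verdict was shown.

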